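# Raise the tea-tin presenter and seat the tins in their wells

## Robot

A 6-joint arm with a two-finger parallel gripper is mounted at the origin on the work surface. World frame = base frame: x ahead of the robot, y to its left, z up, the work surface at z = 0. Lengths are in m, angles in rad, forces in N, time in s.
With the tool pointing down it reaches from about 0.375 to 0.9 m from the base axis. Payload 3.1 kg.
Tool frame: the origin (TCP) lies at the very end of the fingers, on their centre line; the grasp point (between the pads) lies 19 mm behind it; z points along the fingers, y is the line along which they close (so a half turn about z gives the same grasp; the last joint's range is limited). The gripper opens to 85 mm and grips with 20 to 120 N. Pads are 22 mm wide; open, the fingers measure 114 mm over their backs; the gripper's body (76 mm by 85 mm) begins 54 mm behind the grasp point. The pads swing forward as they close: fully open they stand 13 mm farther back than shut.
Start: joints at [0.972, 0.527, 1.433, -0, 1.181, -0.178], TCP at [0.255, 0.57, 0.231] pointing down, gripper open.
Joint ranges: [-3.08, 3.08], [-0.75, 2.2], [0.22, 2.44], [-1.43, 4.57], [0, 2.65], [-2.85, 2.85]. Speed limits (rad/s): [2.79, 2.79, 3.14, 3.14, 3.14, 3.14].

## Interface

Orientations are given as a unit quaternion [x, y, z, w].
In Python, from station import manip gives the robot as it stands.
- The arm moves only by the shell command python3 -m handwheel 'ROWS' [FORCE]. ROWS is JSON, a list of rows, each a list of 7 numbers: the shift along the world's x, y, z in mm, then the turn, a rotation vector about the world's x, y, z in degrees, then the opening, from 0 (shut) to 1 (fully open). A call has exactly 10 rows; each row shifts and turns the commanded pose from where the row before left it; what a row does not reach is not made up. A row lasts 1/8 s, in which the tool goes at most 62.5 mm and 10.7 degrees, less where a joint would pass 70% of its speed; a pose out of reach is approached as far as the arm can. A call is refused whole if a number of a shift passes 62.5 or a number of a turn 10.7, either way. A call with a gripper value outside its range is refused whole. The fingers move at their own pace and stop on an object; FORCE is the grip in N (left out, the last holds). Time passes only in rows, so rows that do not move let the fingers close, or fill a call up. It gives the time, the measured TCP pose, the force, the opening and the grip force at its end, in the units of the state.
- manip.sense(): the state, without advancing time (a new reading comes with each control period).
- manip.snapshot(name): name is "side" or "top" or "wrist"; returns the picture (400x640x3 uint8, red, green, blue); there is no depth.
- manip.get_calibration(name): a dict with "K" (3x3 intrinsics, pixels), "k1" (the pictures are not rectified: a ray, as slopes to the right and down, at radius r is drawn at 1 + k1 r^2 times it, then the intrinsics apply), "rvec" (rotation vector, rad) and "tvec" (3), from world to camera coordinates, as OpenCV has them. Camera axes: x right, y down, z forward; pixel columns grow to the right and rows downward; lengths in m; the calibration is good to about 2 mm. A picture is of the moment at which its call begins: read the wrist's pose just before it. get_calibration takes no time and is no camera call; for the wrist camera it gives the pose at the moment of the call.
- manip.sign_off(): hands the job in; it is judged then, once.
The state is a dict: "t": time; "q": joint angles; "qd": joint speeds; "tau": joint torques, N m; "tcp_pos": TCP position; "tool_rot": TCP orientation; "force": force on the tool from outside, world axes, zero at the start; "ft_torque": the same for the moment, N m; "finger_gap": opening from 0.0 (shut) to 1.0 (fully open); "gripper_force": force on a finger pad.
Only numpy, scipy, OpenCV 4.12 (cv2) and the standard library are available. Lean on these libraries where they do the work, as an engineer would, in place of code of your own. Each camera call takes 0.05 s, during which the arm holds its last target. There are 200 camera calls.

## Task

Put the empty oak tin presenter up to its serving tilt: draw the sprung knob at its side out, swing the board up to the other index hole and let the pin drop fully home there. Then, with the board standing raised, seat the round tin in the round well and the square tin in the square well, each flat on the floor of its well. Leave all the other tea things where they stand.

Things in the scene. Friction and masses are not known exactly. Their poses are not given: they have to be found in the camera images.
- presenter: Fixed steel frame of the tin presenter: base plate 200 (x) by 330 mm (y), 8 thick. Origin: centre of its underside, z up; x from the board's hinged low edge (robot's side) to its rear, y along the hinge. At y -150 to -160 mm an upright index plate (x -95 to 35, top z 115 mm) with two index holes 90 mm from the hinge axis: one level with it, one 25 degrees higher. At y +150 a cheek 82 mm high.
- hinge (a point): Middle of the hinge axis, on the presenter frame, at (-75, 0, 60) mm of it; axes as the frame's. The board turns about the y axis through this point; its rear edge rises.
- board (a joint): Tilt of the oak board, rad: 0 level (start, pinned), 0.436 (25 degrees) raised with the pin at the upper hole (it settles to about 0.41 in the play); stop at 0.56. Board 170 mm deep, 280 wide, 20 thick, its middle plane through the hinge axis, 0.75 kg; sinks back if let go unpinned; about 8 N at the knob lift it.
- pin (a joint): How far the sprung pin is drawn out, m: 0 home in a hole, 0.016 fully out; its tip is clear of the index plate from 0.013. Spring 4 N home, 8 N out. It is drawn along -y of the presenter. Let go between holes, its tip rests on the plate and drops in where it meets a hole (play 1.5 mm).
- knob_centre (a point): Centre of the pin's black pull knob, a cylinder 26 mm in diameter, 34 mm long, axis along the presenter's y, free all round; moves with pin and board. At the start 90 mm behind the hinge axis (x), 60 mm above the worktop, its centre 50 mm outside the index plate. x: away from the hinge in the board's plane; z: square to the board. Carrying it round the hinge swings the board.
- well_round (a point): Centre of the floor of the round well in the oak board (y = +66 mm of the presenter): 70 mm in diameter, felt-lined, 9 mm deep below the board's face. z: out of the well, square to the board; x up the slope; y along the hinge. 78 mm from the hinge axis in the board's plane, 1 mm above it; moves with the board.
- well_square (a point): Centre of the floor of the square well (right half, y = -66 mm of the presenter): 64 by 64 mm, its sides along the board's edges, 9 mm deep. Axes and place from the hinge as for the round well.
- tin_round_centre (a point): Centre (half-way up) of the round flat tea tin: plain steel, 66 mm in diameter, 34 mm high, closed, about 0.16 kg. z up through its lid.
- tin_square_centre (a point): Centre (half-way up) of the square flat tea tin: plain steel, 60 by 60 mm, 34 mm high, closed, about 0.16 kg. z up through its lid; x and y square to its sides.
- kettle: Brushed aluminium kettle on its round base, 160 mm across, 205 mm high; to stay. Origin: centre of the underside.
- teapot: Mustard yellow ceramic teapot, 150 mm round body, 140 mm high; to stay. Origin: centre of the underside.
- tiered_stand: Clear acrylic two-tier stand, 240 mm across, 290 mm high, fixed. Origin: centre of the underside.
- cup_a: White cup, 70 mm across, 58 mm high, on the stand's lower tier; to stay. Origin: underside.
- cup_b: Its twin on the same tier; to stay. Origin: underside.
- cup_c: A third such cup on the upper tier; to stay. Origin: underside.
- caddy: Square steel tea caddy with a latch, 94 by 94 mm, 119 mm high; to stay. Origin: underside.
- coaster: Round oak coaster, 94 mm across, 9 mm thick, lying on the worktop; to stay. Origin: underside.
- honey_jar: Amber glass jar with a steel lid, 68 mm across, 88 mm high; to stay. Origin: underside.
- sugar_bowl: White lidded sugar bowl, 96 mm across, 84 mm high; to stay. Origin: underside.
- scoop: Dark wooden tea scoop, 145 mm long, lying on the worktop; to stay. Origin: underside, near its middle.
Not all that is in view belongs to the job. What is shaped like the part that bears tin_round_centre but green is not meant.

How it is judged:
On the way:
1. the board, still empty, is swung up to the upper index hole and the pin is fully home in it (value of joint board between 0.37 and 0.49 rad and value of joint pin below 0.003 m and distance between tin_round_centre and well_round above 0.08 m and distance between tin_square_centre and well_square above 0.08 m), for 0.2 s.
At the end, for the whole second after the job is handed in: The board stands at its serving tilt (0.37 to 0.49 rad) with the pin home (within 3 mm); each tin rests in its own well: centre within 6 mm of the well's centre line in x and y, underside within 2.5 mm of the well floor, square to the board within 0.06 rad, at rest (value of joint board between 0.37 and 0.49 rad and value of joint pin below 0.003 m and x of tin_round_centre in the frame of well_round between -0.006 and 0.006 m and y of tin_round_centre in the frame of well_round between -0.006 and 0.006 m and z of tin_round_centre in the frame of well_round between 0.0145 and 0.0195 m and angle between the z axis of tin_round_centre and the z axis of well_round, either way round below 0.06 rad and linear speed of each of tin_round, tin_square below 0.02 m/s and angular speed of each of tin_round, tin_square below 0.2 rad/s and x of tin_square_centre in the frame of well_square between -0.006 and 0.006 m and y of tin_square_centre in the frame of well_square between -0.006 and 0.006 m and z of tin_square_centre in the frame of well_square between 0.0145 and 0.0195 m and angle between the z axis of tin_square_centre and the z axis of well_square, either way round below 0.06 rad); the robot touches nothing.
It fails at once if the kettle or the teapot is shifted more than 30 mm or tipped more than 0.3 rad (distance of any of kettle, teapot from where it was at the start of the episode above 0.03 m or angle between any of kettle, teapot's own z axis and vertical above 0.3 rad).
It fails at once if a cup on the tiered stand is shifted more than 30 mm or tipped more than 0.3 rad (distance of any of cup_a, cup_b, cup_c from where it was at the start of the episode above 0.03 m or angle between any of cup_a, cup_b, cup_c's own z axis and vertical above 0.3 rad).
It fails at once if the caddy, coaster, honey jar, sugar bowl or scoop is shifted more than 30 mm or tipped more than 0.3 rad (distance of any of caddy, coaster, honey_jar, sugar_bowl, scoop from where it was at the start of the episode above 0.03 m or angle between any of caddy, coaster, honey_jar, sugar_bowl, scoop's own z axis and vertical above 0.3 rad).
It also fails if it takes over 67 s, if anything falls off the work surface, if the arm or the gripper's body presses on something with over 40 N, if the wrist force passes 120 N, or if a joint passes its speed limit or range.

## Working session

There is one attempt and no reset: what is moved stays moved. The work goes in short steps, Python scripts to look and compute and a shell command to move; the robot and the scene stay as the last step left them, time stands still between calls to the robot, and variables do not carry over. Pictures are saved under pics/ and viewed, at most 10 in all, crops included, and the job is handed in when it is done.

```bash
mkdir -p pics; cat > h.py <<'E'
import numpy as np,cv2
from station import manip
def cal(n):
    c=manip.get_calibration(n);return np.array(c["K"],float),float(c["k1"]),cv2.Rodrigues(np.array(c["rvec"],float))[0],np.array(c["tvec"],float).ravel()
def ray(c,uv):
    K,k1,R,t=c
    p=cv2.undistortPoints(np.array([[uv]],float),K,np.array([k1,0,0,0.]))[0,0]
    return -R.T@t,R.T@np.array([p[0],p[1],1.])
def plane(c,uv,z):
    o,d=ray(c,uv);return o+d*(z-o[2])/d[2]
def proj(c,P):
    K,k1,R,t=c
    return cv2.projectPoints(np.array(P,float).reshape(-1,1,3),cv2.Rodrigues(R)[0],t,K,np.array([k1,0,0,0.]))[0].reshape(-1,2)
def save(n,im): cv2.imwrite('pics/'+n+'.png',im[...,::-1])
E
python3 - <<'E'
from h import *
a=manip.snapshot("top");b=manip.snapshot("side")
save('top0',a);save('side0',b)
for n in("top","side"):
    c=cal(n);print(n,-c[2].T@c[3],c[2][2],c[0][0,0],c[1])
E
```

```text
top [0.38216644 0.0161791  1.27752218] [ 0.12372362  0.01951913 -0.99212472] 367.3091157674787 -0.036053045558374096
side [0.07002326 0.85484409 1.2661521 ] [ 0.31176322 -0.56253522 -0.76574005] 400.4020872905938 0.010035254169639567
```

View pics/top0.png

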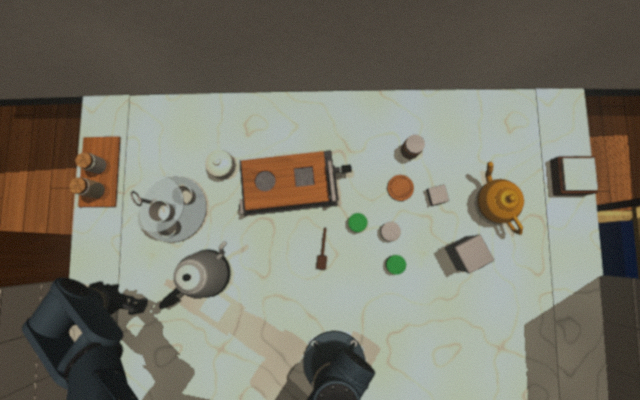

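View pics/side0.png

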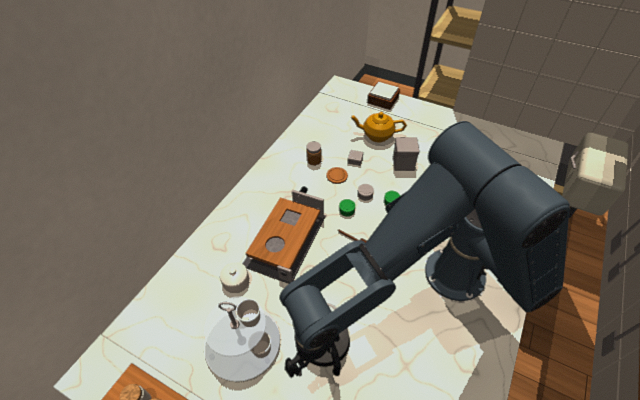

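The top view shows the presenter at (290,182) and its knob at (346,170).

Candidates for the round tin:
- plain steel disc at (389,231)
- green discs at (357,222) and (396,264), ruled out by colour
- steel jar lid at (413,146), which belongs to the honey jar

Candidates for the square tin:
- small square at (438,195)
- caddy at (470,253), which is too large

I choose (389,231) and (438,195), and will check both in a close crop.

```bash
python3 - <<'E'
from h import *
a=cv2.imread('pics/top0.png')[...,::-1]
cr=a[125:285,230:470];save('crop0',cv2.resize(cr,None,fx=3.3,fy=3.3,interpolation=cv2.INTER_CUBIC))
c=cal("top")
hsv=cv2.cvtColor(a.copy(),cv2.COLOR_RGB2HSV)
for n,uv,z in(("round",(389,231),.034),("square",(438,195),.034),("knob",(346,170),.07)):
    print(n,plane(c,uv,z).round(3))
for uv in((389,231),(438,195),(438,202),(375,245)):print(uv,a[uv[1],uv[0]],hsv[uv[1],uv[0]])
m=((hsv[...,0]<14)&(hsv[...,1]>110)).astype(np.uint8);m[:, :230]=0;m[:,345:]=0;m[:135]=0;m[225:]=0
m=cv2.morphologyEx(m,cv2.MORPH_OPEN,np.ones((5,5)))
m=cv2.morphologyEx(m,cv2.MORPH_CLOSE,np.ones((25,25)))
cs=max(cv2.findContours(m,0,2)[0],key=cv2.contourArea);r=cv2.minAreaRect(cs);B=cv2.boxPoints(r);print(r)
W=np.array([plane(c,p,.07) for p in B]);print(W.round(4),W.mean(0))
for i in range(4):d=W[(i+1)%4]-W[i];print(np.linalg.norm(d),np.degrees(np.arctan2(d[1],d[0])))
E
```

```text
round [ 0.434 -0.189  0.034]
square [ 0.554 -0.359  0.034]
knob [ 0.637 -0.045  0.07 ]
(389, 231) [167 152 140] [ 13  41 167]
(438, 195) [165 149 138] [ 12  42 165]
(438, 202) [146 137 122] [ 19  42 146]
(375, 245) [173 187 175] [ 64  19 187]
((283.9615478515625, 180.80770874023438), (50.5322151184082, 85.0489501953125), 83.8844985961914)
[[0.6755 0.3154 0.07  ]
 [0.7027 0.029  0.07  ]
 [0.5318 0.0128 0.07  ]
 [0.5045 0.294  0.07  ]] [0.6036307  0.16278641 0.07      ]
0.28771364544172523 -84.57469382939917
0.17170330761910604 -174.57271081942986
0.2825220701009383 95.54074053373267
0.1723509119572988 7.153604936346898
```

View pics/crop0.png

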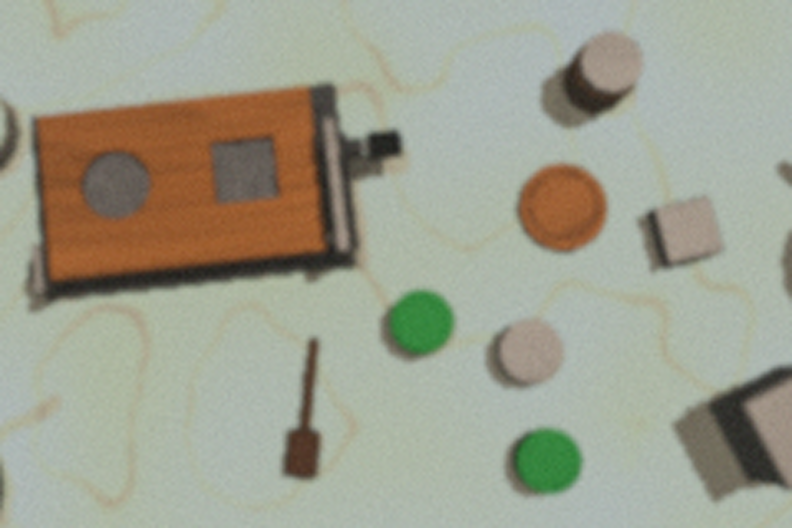

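The crop confirms both choices: the plain steel round tin is at crop (530,352) and the square one at (685,230). The two green discs and the jar lid are excluded. The presenter is yawed about +5.5° and its knob is at crop (384,143).

```bash
python3 - <<'E'
from h import *
from scipy.spatial.transform import Rotation as R
s=manip.sense();print(s['t'],s['tcp_pos'],R.from_quat(s['tool_rot']).as_matrix().round(3).tolist(),s['finger_gap'])
c=cal("top")
for uv,z in(((346.4,168.3),.067),((413,146),.088),((202,273),.2),((172,208),.1),((400,187),.01)):print(uv,plane(c,uv,z).round(3))
c=cal("wrist");print(-c[2].T@c[3],c[2][2])
a=cv2.imread('pics/top0.png')
E
python3 -m handwheel '[[0,0,50,0,0,0,1],[0,0,50,0,0,0,1],[0,0,30,0,0,0,1],[20,-50,0,0,0,0,1],[20,-50,0,0,0,0,1],[20,-55,0,0,0,0,1],[20,-55,0,0,0,0,1],[20,-55,0,0,0,0,1],[20,-55,0,0,0,0,1],[20,-55,0,0,0,0,1]]'
```

```text
0.1 [0.25491078 0.56992404 0.23041761] [[-0.913, 0.408, -0.001], [0.408, 0.913, -0.002], [0.0, -0.002, -1.0]] 1.0024812031537877
(346.4, 168.3) [ 0.643 -0.047  0.067]
(413, 146) [ 0.712 -0.268  0.088]
(202, 273) [0.309 0.386 0.2  ]
(172, 208) [0.512 0.526 0.1  ]
(400, 187) [ 0.587 -0.236  0.01 ]
[0.19394306 0.59781589 0.37364881] [ 0.24716346 -0.11174801 -0.9625085 ]
t: 1.35
tcp_pos: [0.3953, 0.1937, 0.3611]
tool_rot: [0.209, 0.978, -0.0, -0.0]
force: [0.1, -0.4, -0.7]
finger_gap: 1.001
gripper_force: 0.0
```

```bash
python3 -m handwheel '[[30,-30,0,0,0,-7.5,1],[30,-30,0,0,0,-7.5,1],[30,-30,0,0,0,-7.5,1],[30,-30,0,0,0,-7.5,1],[30,-30,0,0,0,-7.5,1],[30,-30,-20,0,0,-7.5,1],[30,-30,-30,0,0,-7.5,1],[30,-30,-40,0,0,-7.5,1],[0,0,-20,0,0,0,1],[0,0,0,0,0,0,1]]'
python3 - <<'E'
from h import *
s=manip.sense();c=cal("wrist");a=manip.snapshot("wrist");save('w1',a)
print(s['tcp_pos'],s['tool_rot'])
print(proj(c,[[.643,-.047,.06]]))
E
```

```text
t: 2.6
tcp_pos: [0.6337, -0.0446, 0.2484]
tool_rot: [0.67, 0.742, -0.001, -0.003]
force: [-0.2, -0.6, 0.6]
finger_gap: 0.996
gripper_force: 0.0
[ 0.63369578 -0.04459902  0.2483615 ] [ 0.67012942  0.74223707 -0.00148856 -0.00291328]
[[327.92344842 179.57325649]]
```

View pics/w1.png

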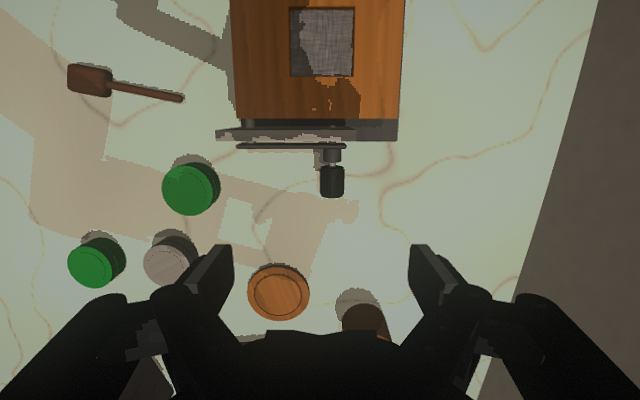

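The knob spans columns 320-345 and rows 165-198, with its centre near (332,182). The square well spans (290,8)-(354,76), and the index plate appears level in the picture.

```bash
python3 - <<'E'
from h import *
from scipy.spatial.transform import Rotation as R
s=manip.sense();c=cal("wrist")
k=plane(c,(332,182),.064);print('knob',k,k-s['tcp_pos'])
y=R.from_quat(s['tool_rot']).as_matrix()[:,1];print('yaw tool',np.degrees(np.arctan2(y[1],y[0])))
for a,b,z in(((235,118),(398,118),.07),((217,134),(397,139),.115),((235,118),(232,10),.07),((320,165),(320,196),.06),((344,165),(344,196),.06)):
    d=plane(c,b,z)-plane(c,a,z);print(plane(c,a,z),np.degrees(np.arctan2(d[1],d[0])))
W=[plane(c,p,.061) for p in((289,6),(353,7),(354,77),(291,75))];print(np.round(W,4),np.mean(W,0))
E
```

```text
knob [ 0.6494684  -0.04888884  0.064     ] [ 0.01485016 -0.00446671 -0.18630324]
yaw tool 5.8853095024895685
[0.5386563  0.01118869 0.07      ] 5.864924957249585
[ 0.53493538 -0.00319597  0.115     ] 4.272208089354243
[0.5386563  0.01118869 0.07      ] 93.76528513374046
[ 0.6339157  -0.03151012  0.06      ] -84.1479691103194
[ 0.66105504 -0.02869549  0.06      ] -82.91805148229678
[[0.5864 0.1264 0.061 ]
 [0.6505 0.132  0.061 ]
 [0.66   0.0657 0.061 ]
 [0.5937 0.0609 0.061 ]] [0.62266239 0.09624647 0.061     ]
```

```bash
python3 -m handwheel '[[15,-8,0,0,0,0,1],[0,0,-30,0,0,0,1],[0,0,-30,0,0,0,1],[0,0,-30,0,0,0,1],[0,0,-30,0,0,0,1],[0,0,-30,0,0,0,1],[0,0,-30,0,0,0,1],[0,0,-15,0,0,0,1],[0,0,-13,0,0,0,1],[0,0,0,0,0,0,1]]' 60 && python3 -m handwheel '[[0,0,0,0,0,0,0.2],[0,0,0,0,0,0,0.1],[0,0,0,0,0,0,0.1],[0,0,0,0,0,0,0.1],[0,0,0,0,0,0,0.1],[0,0,0,0,0,0,0.1],[0,0,0,0,0,0,0.1],[0,0,0,0,0,0,0.1],[0,0,0,0,0,0,0.1],[0,0,0,0,0,0,0.1]]' 60
```

```text
t: 3.9
tcp_pos: [0.6503, -0.0524, 0.0433]
tool_rot: [0.67, 0.743, -0.0, -0.0]
force: [-0.6, 0.8, -0.6]
finger_gap: 1.001
gripper_force: 0.0
t: 5.15
tcp_pos: [0.646, -0.0528, 0.0439]
tool_rot: [0.669, 0.743, -0.003, -0.004]
force: [-7.9, -2.3, 7.9]
finger_gap: 0.279
gripper_force: 58.5
```

```bash
python3 -m handwheel '[[0.5,-5,0,0,0,0,0.1],[0.5,-5,0,0,0,0,0.1],[0.5,-5,0,0,0,0,0.1],[0.5,-4,0,0,0,0,0.1],[0,0,0,0,0,0,0.1],[0,0,0,0,0,0,0.1],[0,0,0,0,0,0,0.1],[0,0,0,0,0,0,0.1],[0,0,0,0,0,0,0.1],[0,0,0,0,0,0,0.1]]'
```

```text
t: 6.4
tcp_pos: [0.6475, -0.0681, 0.0439]
tool_rot: [0.67, 0.743, -0.002, -0.006]
force: [-7.1, 7.0, 10.1]
finger_gap: 0.281
gripper_force: 58.5
```

```bash
python3 -m handwheel '[[0.6,0,4,0.24,-2.49,0,0.1],[0.5,0,4,0.24,-2.49,0,0.1],[0.3,0,4,0.24,-2.49,0,0.1],[0.1,0,4,0.24,-2.49,0,0.1],[-0.1,0,4,0.24,-2.49,0,0.1],[-0.2,0,4,0.24,-2.49,0,0.1],[-0.4,0,4,0.24,-2.49,0,0.1],[-0.6,0,4,0.24,-2.49,0,0.1],[-0.7,0,4,0.24,-2.49,0,0.1],[-0.9,0,4,0.24,-2.49,0,0.1]]'
python3 - <<'E'
from h import *
from scipy.spatial.transform import Rotation as R
s=manip.sense();M=R.from_quat(s['tool_rot']).as_matrix();print(s['tcp_pos'],s['force'],s['ft_torque'],M.round(3).tolist());g=s['tcp_pos']-M[:,2]*.019;print(g)
save('side1',manip.snapshot("side")[150:300,220:380].repeat(4,0).repeat(4,1))
E
```

```text
t: 7.65
tcp_pos: [0.6466, -0.067, 0.0813]
tool_rot: [0.653, 0.727, 0.16, 0.14]
force: [-1.7, 8.5, -1.4]
finger_gap: 0.287
gripper_force: 59.6
[ 0.64662869 -0.06696481  0.08132013] [-1.7245471   8.4770332  -1.43970616] [0.92983002 1.15955489 0.49388888] [[-0.107, 0.904, 0.413], [0.994, 0.095, 0.05], [0.006, 0.416, -0.909]]
[ 0.63878152 -0.06790959  0.09859813]
```

View pics/side1.png

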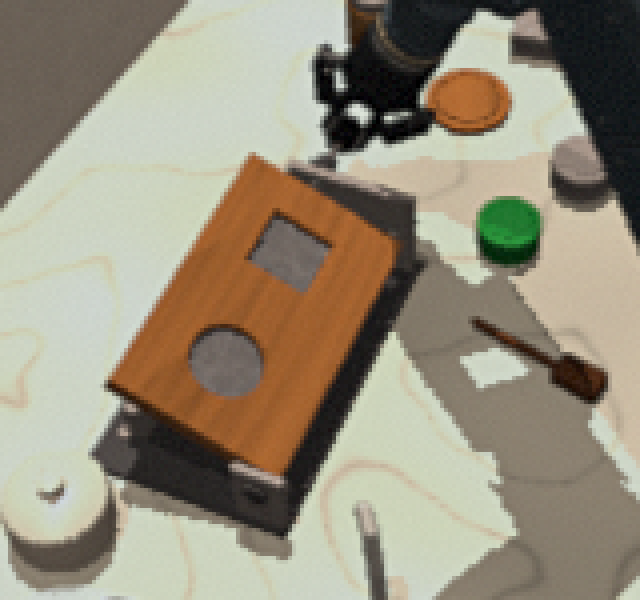

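The board stands raised with the pin drawn. The square well is at crop (287,252) and the round one at (227,360). It is slightly short of the upper hole, so I'll lift a little past it, ease the pin onto the plate and lower until it drops in.

```bash
python3 -m handwheel '[[-0.6,0,2.5,0.15,-1.5,0,0.1],[-0.6,0,2.5,0.15,-1.5,0,0.1],[0,0,0,0,0,0,0.1],[0,0,0,0,0,0,0.1],[-0.4,4,0,0,0,0,0.1],[-0.4,4,0,0,0,0,0.1],[-0.4,4,0,0,0,0,0.1],[-0.4,4,0,0,0,0,0.1],[0,0,0,0,0,0,0.1],[0,0,0,0,0,0,0.1]]'
```

```text
t: 8.95
tcp_pos: [0.6442, -0.053, 0.0859]
tool_rot: [0.65, 0.722, 0.178, 0.159]
force: [-5.1, 2.9, -4.4]
finger_gap: 0.283
gripper_force: 60.0
```

```bash
python3 -m handwheel '[[0,2,-1.5,0,0.75,0,0.1],[0,2,-1.5,0,0.75,0,0.1],[0,0,-1.5,0,0.75,0,0.1],[0,0,-1.5,0,0.75,0,0.1],[0,0,-1,0,0,0,0.1],[0,0,-1,0,0,0,0.1],[0,0,0,0,0,0,0.1],[0,0,0,0,0,0,0.1],[0,0,0,0,0,0,0.1],[0,0,0,0,0,0,0.1]]'
```

```text
t: 10.2
tcp_pos: [0.6456, -0.0528, 0.081]
tool_rot: [0.654, 0.725, 0.161, 0.144]
force: [-13.9, -6.7, 12.0]
finger_gap: 0.283
gripper_force: 61.9
```

```bash
python3 -m handwheel '[[0,0,0,0,0,0,0.6],[0,0,0,0,0,0,1],[0,0,0,0,0,0,1],[-8,-1,18,0,0,0,1],[-12,-1,28,0,0,0,1],[-12,-1,28,0,0,0,1],[-12,-10,40,-0.5,5,0,1],[-15,-15,40,-0.7,7,0,1],[-15,-15,20,-0.7,7,0,1],[-15,-15,0,-0.6,5.5,0,1]]'
python3 - <<'E'
from h import *
s=manip.sense();print(s['tcp_pos'],s['tool_rot'],s['force'])
a=manip.snapshot("top");save('t2',a)
b=manip.snapshot("side");save('s2',b)
save('m2',np.vstack([cv2.resize(a[135:255,225:365],(630,540)[:2] and (350,300),interpolation=cv2.INTER_CUBIC),cv2.resize(b[160:280,230:370],(350,300),interpolation=cv2.INTER_CUBIC)]))
E
```

```text
t: 11.45
tcp_pos: [0.5609, -0.1104, 0.2575]
tool_rot: [0.67, 0.742, 0.004, 0.004]
force: [0.1, -0.1, -0.6]
finger_gap: 1.003
gripper_force: 0.0
[ 0.56087801 -0.1104448   0.25748693] [0.67034302 0.74203212 0.00352805 0.00401505] [ 0.14612953 -0.12287326 -0.58568728]
```

View pics/m2.png

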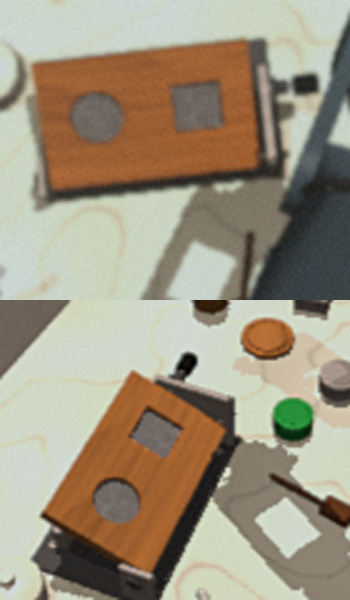

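The board holds its tilt with the pin in. The wells are at mosaic (97,117) and (198,107) in the top half, with the knob close to the plate. Next I'll measure the tins and the raised wells.

```bash
python3 - <<'E'
from h import *
s=manip.sense()
A=cv2.imread('pics/top0.png');ct,cs=cal("top"),cal("side")
def cont(im,f,box,open_=3):
    h=cv2.cvtColor(im,cv2.COLOR_BGR2HSV);h=cv2.GaussianBlur(h,(3,3),0);m=f(h).astype(np.uint8);k=np.zeros_like(m);x0,y0,x1,y1=box;k[y0:y1,x0:x1]=1;m*=k
    m=cv2.morphologyEx(m,cv2.MORPH_OPEN,np.ones((open_,open_)))
    return max(cv2.findContours(m,0,2)[0],key=cv2.contourArea)
tin=lambda h:(h[...,0]<25)&(h[...,1]>28)&(h[...,1]<90)&(h[...,2]>135)
for n,b in(("round",(375,217,405,246)),("square",(422,180,455,212))):
    k=cont(A,tin,b);(u,v),wh,an=cv2.minAreaRect(k);B=[plane(ct,p,.034) for p in cv2.boxPoints(((u,v),wh,an))]
    d=B[1]-B[0];print(n,(u,v),wh,cv2.contourArea(k),plane(ct,(u,v),.034).round(4),'len',np.linalg.norm(d),np.linalg.norm(B[2]-B[1]),'ang',np.degrees(np.arctan2(d[1],d[0])))
well=lambda h:(h[...,1]<95)
T=cv2.imread('pics/t2.png');S=cv2.imread('pics/s2.png')
for n,bt,bs in(("wround",(248,165,280,198),(262,345-345+218,292,255-5)),("wsquare",(288,162,318,193),(278,198,308,228))):
    P=[]
    for im,b,c in((T,bt,ct),(S,bs,cs)):
        k=cont(im,well,b);m=cv2.moments(k);uv=(m['m10']/m['m00'],m['m01']/m['m00']);o,d=ray(c,uv);d/=np.linalg.norm(d);P.append((o,d));print(n,np.round(uv,1),cv2.boundingRect(k),b)
    (o1,d1),(o2,d2)=P;x=np.linalg.lstsq(np.c_[d1,-d2],o2-o1,rcond=None)[0];p,q=o1+d1*x[0],o2+d2*x[1];print(((p+q)/2).round(4),'gap',np.linalg.norm(p-q).round(4))
for P in([.6158,.0955,.092],[.6032,.2269,.092]):print(proj(ct,P),proj(cs,P))
E
```

```text
round (390.75006103515625, 230.75003051757812) (17.677669525146484, 16.970561981201172) 233.5 [ 0.4343 -0.1946  0.034 ] len 0.05782422212639324 0.059000502685798414 ang -46.083582371847285
square (438.44232177734375, 194.21151733398438) (16.277639389038086, 15.689291954040527) 217.5 [ 0.5569 -0.3611  0.034 ] len 0.05412079862166225 0.05573357507844428 ang -79.26047654601417
wround [263.5 181.7] (254, 173, 20, 19) (248, 165, 280, 198)
wround [276.2 240.1] (268, 232, 18, 17) (262, 218, 292, 250)
[0.594  0.2252 0.1023] gap 0.0016
wsquare [303.4 177. ] (294, 168, 20, 19) (288, 162, 318, 193)
wsquare [292. 213.] (283, 205, 19, 17) (278, 198, 308, 228)
[0.6074 0.0946 0.1023] gap 0.0025
[[303.47521955 175.47554793]] [[289.75317366 213.96650793]]
[[263.61826707 179.74670391]] [[273.79938978 241.09808191]]
```

```bash
python3 -m handwheel '[[-25,-17,0,0,0,0,1],[-25,-17,0,0,0,0,1],[-25,-17,-15,0,0,0,1],[-25,-17,-20,0,0,0,1],[-26,-14,-25,0,0,0,1],[0,0,-20,0,0,0,1],[0,0,-20,0,0,0,1],[0,0,0,0,0,0,1],[0,0,0,0,0,0,1],[0,0,0,0,0,0,1]]'
python3 - <<'E'
from h import *
s=manip.sense();c=cal("wrist");a=manip.snapshot("wrist");save('w3',a)
print(s['tcp_pos'],s['tool_rot']);print(proj(c,[[.434,-.192,.034],[.434,-.192,.0]]))
E
```

```text
t: 12.8
tcp_pos: [0.4337, -0.1917, 0.1551]
tool_rot: [0.67, 0.742, 0.004, 0.003]
force: [0.7, -0.2, 0.6]
finger_gap: 1.0
gripper_force: 0.0
[ 0.43369505 -0.19166222  0.15505398] [0.67042634 0.74196252 0.00365036 0.00261062]
[[317.83699071 191.57381809]
 [317.81096123 183.33821119]]
```

View pics/w3.png

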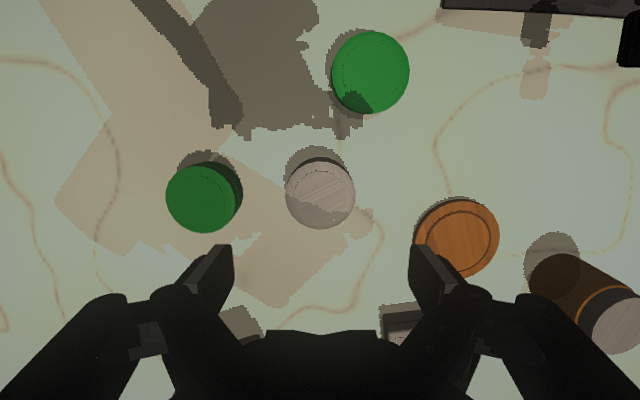

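The steel lid spans columns 285-355 and rows 158-228, centre (320,194). That is 2 mm off the prediction, so I'll descend and grip.

```bash
python3 -m handwheel '[[2,-2.5,0,0,0,0,1],[0,0,-25,0,0,0,1],[0,0,-30,0,0,0,1],[0,0,-30,0,0,0,1],[0,0,-30,0,0,0,1],[0,0,-22,0,0,0,1],[0,0,-11,0,0,0,1],[0,0,0,0,0,0,1],[0,0,0,0,0,0,0.5],[0,0,0,0,0,0,0.5]]' 50 && python3 -m handwheel '[[0,0,0,0,0,0,0.5],[0,0,0,0,0,0,0.5],[0,0,0,0,0,0,0.5],[0,0,0,0,0,0,0.5],[0,0,20,0,0,0,0.5],[0,0,30,0,0,0,0.5],[0,0,30,0,0,0,0.5],[0,0,30,0,0,0,0.5],[0,0,20,0,0,0,0.5],[0,0,0,0,0,0,0.5]]'
```

```text
t: 14.1
tcp_pos: [0.4356, -0.1944, 0.0075]
tool_rot: [0.67, 0.742, 0.004, 0.003]
force: [-1.2, 0.7, 4.1]
finger_gap: 0.756
gripper_force: 55.0
t: 15.35
tcp_pos: [0.4359, -0.1946, 0.1378]
tool_rot: [0.671, 0.742, 0.004, 0.004]
force: [-0.0, -0.3, -1.4]
finger_gap: 0.76
gripper_force: 55.7
```

```bash
python3 -m handwheel '[[10,10,50,0,0,0,0.5],[24,40,50,0,0,0,0.5],[26,49,15,0,0,0,0.5],[26,49,0,0,0,0,0.5],[26,49,0,0,0,0,0.5],[26,49,0,0,0,0,0.5],[26,49,0,0,0,0,0.5],[0,0,0,0,0,0,0.5],[0,0,0,0,0,0,0.5],[0,0,0,0,0,0,0.5]]'
python3 - <<'E'
from h import *
s=manip.sense();c=cal("wrist");a=manip.snapshot("wrist");save('w4',a)
print(s['tcp_pos'],s['tool_rot']);print(proj(c,[[.6158,.0955,.092],[.6032,.2269,.092]]))
E
```

```text
t: 16.6
tcp_pos: [0.5961, 0.0963, 0.2463]
tool_rot: [0.671, 0.741, 0.003, 0.001]
force: [0.6, -0.7, -0.9]
finger_gap: 0.753
gripper_force: 56.5
[0.59609918 0.09627656 0.24628429] [0.67113762 0.7413272  0.00269881 0.00099564]
[[336.96688299 185.85340508]
 [339.41106526  47.03441543]]
```

View pics/w4.png

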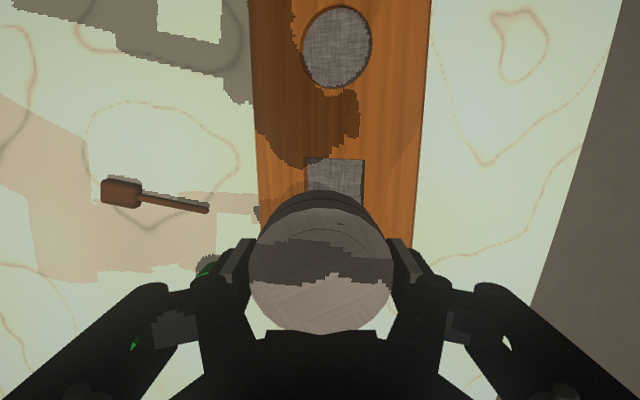

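The round well's rim spans columns 302-372 and rows 6-88. The square well spans columns 305-365 with its upper edge at row 157. I'll compare these with the model's rim.

```bash
cat > wl.py <<'E'
from h import *
from scipy.spatial.transform import Rotation as R
def frame(H=(.5387,.1544,.060),yaw=5.5,th=.41): # board frame -> world
    M=R.from_euler('z',yaw,degrees=True).as_matrix()@R.from_euler('y',-th).as_matrix()
    return M,np.array(H)
E
python3 - <<'E'
from wl import *
a=cv2.imread('pics/w4.png');s=manip.sense();c=cal("wrist")
h=cv2.cvtColor(a,cv2.COLOR_BGR2HSV);m=(h[...,1]<90).astype(np.uint8);k=np.zeros_like(m);k[0:120,285:390]=1;m*=k
m=cv2.morphologyEx(m,cv2.MORPH_OPEN,np.ones((3,3)))
cn=max(cv2.findContours(m,0,2)[0],key=cv2.contourArea);print('seen bbox',cv2.boundingRect(cn),cv2.fitEllipse(cn))
for yaw in(5.,5.5,6):
  for th in (.41,):
    M,H=frame(yaw=yaw,th=th);t=np.linspace(0,6.28,60)
    for z in(.01,.001):
        P=proj(c,H+(M@np.c_[.078+.035*np.cos(t),.066+.035*np.sin(t),0*t+z].T).T);print(yaw,'round z',z,P.min(0).round(1),P.max(0).round(1))
    Q=np.array([[.078+i*.032,-.066+.032,.01] for i in(-1,1)]);print('sq top corners',proj(c,H+(M@Q.T).T).round(1).tolist())
    E=np.array([[-.007,y,.01] for y in(.1,-.04)]+[[.163,y,.01] for y in(.1,-.04)]);print('edges',proj(c,H+(M@E.T).T).round(0).tolist())
for r in(10,60,120,150):
    x=np.where((h[r,:,1]>110)&(h[r,:,0]<20))[0];print(r,x.min(),x.max())
E
```

```text
seen bbox (303, 8, 68, 80) ((336.80487060546875, 47.408226013183594), (65.90359497070312, 80.31910705566406), 17.892093658447266)
5.0 round z 0.01 [301.5   2.5] [374.6  86.4]
5.0 round z 0.001 [305.6   5.9] [377.   87.3]
sq top corners [[304.4, 154.4], [365.6, 158.6]]
edges [[256.0, 16.0], [261.0, 157.0], [440.0, -9.0], [424.0, 170.0]]
5.5 round z 0.01 [300.8   1.7] [374.   85.7]
5.5 round z 0.001 [305.    5.1] [376.4  86.6]
sq top corners [[304.7, 154.1], [366.0, 157.7]]
edges [[255.0, 16.0], [261.0, 157.0], [439.0, -10.0], [424.0, 168.0]]
6 round z 0.01 [300.2   0.9] [373.4  85.1]
6 round z 0.001 [304.4   4.3] [375.8  85.9]
sq top corners [[305.0, 153.7], [366.3, 156.8]]
edges [[254.0, 16.0], [262.0, 157.0], [438.0, -12.0], [425.0, 167.0]]
10 248 430
60 251 426
120 255 422
150 256 419
```

```bash
python3 - <<'E'
from wl import *
ct,cs=cal("top"),cal("side")
def cen(im,box):
    h=cv2.GaussianBlur(cv2.cvtColor(im,cv2.COLOR_BGR2HSV),(3,3),0);m=(h[...,1]<95).astype(np.uint8);k=np.zeros_like(m);x0,y0,x1,y1=box;k[y0:y1,x0:x1]=1;m*=k
    m=cv2.morphologyEx(m,cv2.MORPH_OPEN,np.ones((3,3)));cn=max(cv2.findContours(m,0,2)[0],key=cv2.contourArea);M=cv2.moments(cn);return (M['m10']/M['m00'],M['m01']/M['m00']),cv2.boundingRect(cn)
def tri(a,b):
    (o1,d1),(o2,d2)=ray(ct,a),ray(cs,b);x=np.linalg.lstsq(np.c_[d1,-d2],o2-o1,rcond=None)[0];return (o1+d1*x[0]+o2+d2*x[1])/2
I={k:cv2.imread(f'pics/{k}.png') for k in('top0','side0','t2','s2')}
for n,B in(("round",[(250,166,280,196),(260,230,290,258),(248,165,280,198),(262,218,292,250)]),("square",[(291,163,318,190),(278,203,305,229),(288,162,318,193),(278,198,308,228)])):
    r=[cen(I[k],b) for k,b in zip(I,B)];print([x[1] for x in r])
    p,q=tri(r[0][0],r[1][0]),tri(r[2][0],r[3][0]);print(n,'level',p.round(4),'raised',q.round(4),'diff',(q-p).round(4))
E
```

```text
[(255, 172, 20, 19), (266, 237, 18, 15), (254, 173, 20, 19), (268, 232, 18, 17)]
round level [0.6029 0.2265 0.0727] raised [0.594  0.2252 0.1023] diff [-0.0089 -0.0013  0.0296]
[(295, 167, 19, 19), (282, 211, 18, 14), (294, 168, 20, 19), (283, 205, 19, 17)]
square level [0.6161 0.0954 0.0717] raised [0.6074 0.0946 0.1023] diff [-0.0087 -0.0008  0.0306]
```

```bash
cat >> wl.py <<'E'
def goto(y,up,H=(.5372,.1525,.060),yaw=5.5,th=.41):
    M,H=frame(H,yaw,th);n=M[:,2];p=H+M@np.array([.078,y,.001])+n*(.0075+up)
    s=manip.sense();T=R.from_quat(s['tool_rot'])
    D=R.from_matrix(np.c_[M[:,1],M[:,0],-n]) # tool x=+y board, tool y=+x board
    print('t',s['t'],'shift mm',((p-s['tcp_pos'])*1e3).round(1),'rot deg',np.degrees((D*T.inv()).as_rotvec()).round(2),'n',n.round(3))
    d=M.T@(np.array(s['tcp_pos'])-(H+M@np.array([.078,y,.001])));print('in well frame mm',(d*1e3).round(1),'force',np.round(s['force'],1))
E
python3 -c "
from wl import *
goto(.066,.04)"
```

```text
t 16.65 shift mm [ -13.5  127.  -111.1] rot deg [  2.13 -23.05  -0.2 ] n [-0.397 -0.038  0.917]
in well frame mm [  45.4 -127.7  148.8] force [-0.8  0.4 -0.7]
```

```bash
python3 -m handwheel '[[0,32,0,0.4,-4.6,0,0.5],[0,32,0,0.4,-4.6,0,0.5],[-4,32,0,0.4,-4.6,0,0.5],[-4,31,-15,0.4,-4.6,-0.1,0.5],[-5.5,0,-26,0.5,-4.6,-0.1,0.5],[0,0,-30,0,0,0,0.5],[0,0,-25,0,0,0,0.5],[0,0,-15,0,0,0,0.5],[0,0,0,0,0,0,0.5],[0,0,0,0,0,0,0.5]]'
python3 -c "
from wl import *
goto(.066,.015)"
```

```text
t: 17.9
tcp_pos: [0.5844, 0.2243, 0.137]
tool_rot: [0.658, 0.725, 0.151, 0.138]
force: [-0.2, 0.7, -0.6]
finger_gap: 0.755
gripper_force: 56.5
t 17.9 shift mm [  8.3  -0.2 -24.4] rot deg [ 0.06  0.14 -0.04] n [-0.397 -0.038  0.917]
in well frame mm [ 2.1  1.  48.2] force [-0.2  0.7 -0.6]
```

```bash
python3 -m handwheel '[[4.3,0,-12.4,0,0.1,0,0.5],[4,-0.2,-12,0,0,0,0.5],[0.8,0.1,-1.8,0,0,0,0.5],[0.8,0.1,-1.8,0,0,0,0.5],[0.8,0.1,-1.8,0,0,0,0.5],[0.8,0.1,-1.8,0,0,0,0.5],[0.8,0.1,-1.8,0,0,0,0.5],[0.8,0.1,-1.8,0,0,0,0.5],[0,0,0,0,0,0,0.5],[0,0,0,0,0,0,0.5]]'
python3 -c "
from wl import *
goto(.066,.0)"
```

```text
t: 19.15
tcp_pos: [0.5966, 0.2249, 0.1008]
tool_rot: [0.658, 0.725, 0.15, 0.137]
force: [0.1, 0.0, -1.0]
finger_gap: 0.755
gripper_force: 56.5
t 19.15 shift mm [ 2.1 -0.2 -1.9] rot deg [ 0.08 -0.07 -0.07] n [-0.397 -0.038  0.917]
in well frame mm [-1.1  0.4 10.1] force [ 0.1  0.  -1. ]
```

```bash
python3 -m handwheel '[[1,0.1,-1,0,0,0,0.5],[0.8,0.1,-0.8,0,0,0,0.5],[0.4,0,-0.9,0,0,0,0.5],[0.4,0,-0.9,0,0,0,0.5],[0,0,0,0,0,0,0.5],[0,0,0,0,0,0,0.5],[0,0,0,0,0,0,0.5],[0,0,0,0,0,0,0.5],[0,0,0,0,0,0,0.5],[0,0,0,0,0,0,0.5]]'
python3 -c "
from wl import *
goto(.066,.0)"
```

```text
t: 20.4
tcp_pos: [0.5978, 0.225, 0.0987]
tool_rot: [0.658, 0.725, 0.149, 0.137]
force: [-8.4, -3.2, 14.2]
finger_gap: 0.754
gripper_force: 58.6
t 20.4 shift mm [ 0.9 -0.3  0.2] rot deg [ 0.1  -0.11 -0.07] n [-0.397 -0.038  0.917]
in well frame mm [-0.8  0.3  7.7] force [-8.4 -3.2 14.2]
```

```bash
python3 -m handwheel '[[0,0,0,0,0,0,0.85],[0,0,0,0,0,0,1],[-4,-0.4,9.2,0,0,0,1],[-8,-0.8,18.4,0,0,0,1],[-12,-1,28,0,0,0,1],[-20,-2,46,0,0,0,1],[-10,-20,45,-0.4,4.6,0,1],[0,-50,10,-0.4,4.6,0,1],[0,-55,0,-0.4,4.6,0,1],[0,-60,0,-0.4,4.6,0,1]]'
python3 - <<'E'
from wl import *
s=manip.sense();print(s['tcp_pos'],s['tool_rot'])
c=cal("wrist");a=manip.snapshot("wrist");save('w5',a)
t=manip.snapshot("top");save('t5',t)
for n,P in(("round lid",(.078,.066,.035)),("rim sq",(.078,-.066,.01))):
    M,H=frame((.5372,.1525,.06));print(n,proj(c,H+M@np.array(P)))
E
```

```text
t: 21.65
tcp_pos: [0.5452, 0.0348, 0.2551]
tool_rot: [0.671, 0.74, 0.033, 0.028]
force: [0.8, -0.2, -0.1]
finger_gap: 0.997
gripper_force: 0.0
[0.54518578 0.03475913 0.25506104] [0.67091632 0.74027756 0.03271361 0.02811129]
round lid [[378.24230472 -27.50465034]]
rim sq [[375.76484815 131.82302228]]
```

View pics/w5.png

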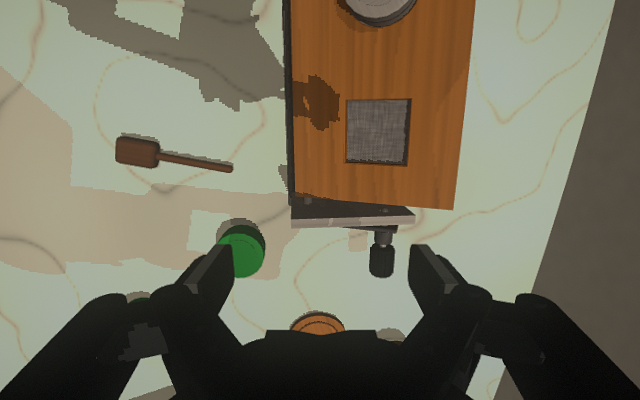

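The round tin's lid shows at (380,5), sitting in its well. The square well's rim spans (346-410, 98-166), centre (378,132), against a prediction of (376,132). Now the square tin.

```bash
python3 -m handwheel '[[1,-49,0,-0.4,4.2,0,1],[1,-49,0,0,0,1,1],[1,-49,0,0,0,1,1],[2,-49,0,0,0,1,1],[2,-49,-10,0,0,1,1],[2,-49,-20,0,0,1,1],[1,-49,-35,0,0,0,1],[1,-49,-35,0,0,0,1],[0,0,0,0,0,0,1],[0,0,0,0,0,0,1]]'
python3 - <<'E'
from wl import *
s=manip.sense();c=cal("wrist");a=manip.snapshot("wrist");save('w6',a)
y=R.from_quat(s['tool_rot']).as_matrix();print(s['tcp_pos'],'yaw',np.degrees(np.arctan2(y[1,1],y[0,1])),y[:,2].round(3))
print('pred',proj(c,[[.556,-.36,.034]]))
h=cv2.cvtColor(a,cv2.COLOR_RGB2HSV);h=cv2.GaussianBlur(h,(3,3),0)
u,v=proj(c,[[.556,-.36,.034]])[0].astype(int);print(h[v-24:v+28:8,u],a[v,u])
m=((h[...,0]<25)&(h[...,1]>28)&(h[...,1]<90)&(h[...,2]>120)).astype(np.uint8);k=np.zeros_like(m);k[max(v-70,0):v+70,u-70:u+70]=1;m*=k
m=cv2.morphologyEx(m,cv2.MORPH_OPEN,np.ones((5,5)))
cn=max(cv2.findContours(m,0,2)[0],key=cv2.contourArea);r=cv2.minAreaRect(cn);print(r,cv2.contourArea(cn))
B=[plane(c,p,.034) for p in cv2.boxPoints(r)];d=B[1]-B[0];print(np.mean(B,0),np.linalg.norm(d),np.linalg.norm(B[2]-B[1]),np.degrees(np.arctan2(d[1],d[0]))%90)
save('w6c',a[60:360,120:560])
E
```

```text
t: 23.0
tcp_pos: [0.5562, -0.355, 0.1537]
tool_rot: [0.639, 0.769, 0.006, 0.003]
force: [-0.9, 0.7, 0.0]
finger_gap: 1.0
gripper_force: 0.0
[ 0.55622564 -0.35504845  0.1536985 ] yaw 10.549790832070936 [ 0.012  0.006 -1.   ]
pred [[315.8827144  196.78798264]]
[[ 17  46 146]
 [ 17  47 165]
 [ 17  45 163]
 [ 17  47 162]
 [ 16  48 160]
 [ 17  46 140]
 [ 17  48 140]] [161 147 131]
((306.5, 196.5), (137.0, 123.0), 90.0) 9858.0
[ 0.54822393 -0.36545363  0.034     ] 0.10697058164519177 0.13248644521463473 10.461339879495007
```

View pics/w6c.png

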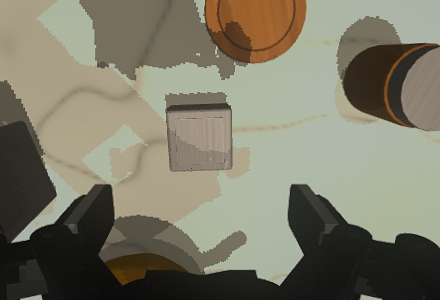

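The square tin's lid corners are at full-picture (287,171), (351,167), (352,230) and (290,231), nearly aligned with the gripper.

```bash
python3 - <<'E'
from wl import *
c=cal("wrist");s=manip.sense()
B=np.array([plane(c,p,.034) for p in((287,171),(351,167),(352,230),(290,231))]);m=B.mean(0);print(m,(m-s['tcp_pos'])*1e3)
for i,o in((0,0),(1,90),(2,180),(3,270)):
    d=B[(i+1)%4]-B[i];print(np.linalg.norm(d).round(4),(np.degrees(np.arctan2(d[1],d[0]))+o+180)%360-180)
E
```

```text
[ 0.56104926 -0.36304307  0.034     ] [   4.40899425   -8.27595588 -120.56374275]
0.0579 14.076465305275661
0.061 13.093953418037245
0.0593 11.265940425162057
0.0581 11.68005481422631
```

```bash
python3 -m handwheel '[[4.5,-8.3,0,-0.34,0.69,2,1],[0,0,-25,0,0,0,1],[0,0,-30,0,0,0,1],[0,0,-30,0,0,0,1],[0,0,-30,0,0,0,1],[0,0,-22,0,0,0,1],[0,0,-10,0,0,0,1],[0,0,0,0,0,0,1],[0,0,0,0,0,0,0.4],[0,0,0,0,0,0,0.4]]' 50 && python3 -m handwheel '[[0,0,0,0,0,0,0.4],[0,0,0,0,0,0,0.4],[0,0,0,0,0,0,0.4],[0,0,0,0,0,0,0.4],[0,0,20,0,0,0,0.4],[0,0,30,0,0,0,0.4],[0,0,40,0,0,0,0.4],[0,0,45,0,0,0,0.4],[0,40,45,0,0,0,0.4],[0,40,20,0,0,0,0.4]]'
```

```text
t: 24.3
tcp_pos: [0.5614, -0.3652, 0.0085]
tool_rot: [0.626, 0.78, -0.001, 0.002]
force: [-0.3, 0.2, -1.4]
finger_gap: 0.688
gripper_force: 55.8
t: 25.55
tcp_pos: [0.5615, -0.2845, 0.2106]
tool_rot: [0.626, 0.78, -0.0, 0.003]
force: [0.2, -0.4, -2.9]
finger_gap: 0.691
gripper_force: 56.1
```

```bash
python3 - <<'E'
from wl import *
goto(-.066,.04)
c=cal("wrist");a=manip.snapshot("wrist");save('w7',a);s=manip.sense()
M=R.from_quat(s['tool_rot']).as_matrix();p=np.array(s['tcp_pos'])
print(s['finger_gap'],p,'tool z',M[:,2].round(3))
# tin lid expected corners if centred (lid 27 mm behind bottom: -27+7 along tool z)
Q=[p+M@np.array([x,y,-.027]) for x,y in((.03,-.03),(.03,.03),(-.03,.03),(-.03,-.03))];print(proj(c,Q).round(1).tolist())
h=cv2.cvtColor(a,cv2.COLOR_RGB2HSV)
u,v=proj(c,[p+M@np.array([0,0,-.027])])[0].astype(int)
print('column scan',[(r,int(a[r,u].mean()),int(h[r,u,1])) for r in range(v-110,v+70,6)])
E
```

```text
t 25.55 shift mm [ 34.  376.3 -75. ] rot deg [  3.92 -22.98  -6.82] n [-0.397 -0.038  0.917]
in well frame mm [ -34.2 -371.3  144.1] force [ 0.2 -0.4 -2.9]
0.6883231241868873 [ 0.56126374 -0.27809561  0.21212928] tool z [ 0.004  0.001 -1.   ]
[[244.9, 196.8], [393.8, 196.3], [384.8, 321.2], [255.1, 321.6]]
column scan [(153, 109, 173), (159, 108, 175), (165, 118, 103), (171, 188, 31), (177, 171, 55), (183, 171, 53), (189, 54, 51), (195, 44, 47), (201, 55, 43), (207, 77, 42), (213, 83, 47), (219, 82, 48), (225, 79, 47), (231, 77, 50), (237, 60, 46), (243, 58, 48), (249, 60, 42), (255, 58, 48), (261, 58, 44), (267, 57, 45), (273, 57, 45), (279, 121, 46), (285, 123, 47), (291, 121, 46), (297, 120, 48), (303, 122, 44), (309, 120, 48), (315, 120, 46), (321, 120, 46), (327, 111, 54)]
```

```bash
python3 - <<'E'
from wl import *
a=cv2.imread('pics/w7.png')
g=a.mean(2)
for u in(280,320,360):
    print(u,[(r,int(g[r,u-4:u+5].mean())) for r in list(range(180,214,2))+list(range(316,342,2))])
c=cal("wrist");s=manip.sense();M=R.from_quat(s['tool_rot']).as_matrix();p=np.array(s['tcp_pos'])
for z in(-.0255,.0085):
  print(z,[(x,proj(c,[p+M@np.array([x,0,z])])[0].round(1).tolist()) for x in(.03,.027,.033,-.03,-.033)])
E
```

```text
280 [(180, 174), (182, 173), (184, 173), (186, 177), (188, 49), (190, 57), (192, 58), (194, 57), (196, 46), (198, 55), (200, 55), (202, 55), (204, 56), (206, 62), (208, 66), (210, 64), (212, 65), (316, 117), (318, 117), (320, 117), (322, 110), (324, 79), (326, 81), (328, 82), (330, 25), (332, 20), (334, 20), (336, 19), (338, 19), (340, 19)]
320 [(180, 171), (182, 171), (184, 172), (186, 175), (188, 46), (190, 54), (192, 54), (194, 53), (196, 46), (198, 54), (200, 53), (202, 54), (204, 60), (206, 72), (208, 77), (210, 80), (212, 83), (316, 119), (318, 119), (320, 119), (322, 110), (324, 112), (326, 111), (328, 111), (330, 111), (332, 121), (334, 128), (336, 21), (338, 22), (340, 22)]
360 [(180, 191), (182, 188), (184, 187), (186, 192), (188, 46), (190, 55), (192, 54), (194, 54), (196, 47), (198, 56), (200, 54), (202, 55), (204, 61), (206, 72), (208, 77), (210, 79), (212, 83), (316, 118), (318, 118), (320, 118), (322, 110), (324, 190), (326, 185), (328, 189), (330, 39), (332, 24), (334, 24), (336, 24), (338, 24), (340, 22)]
-0.0255 [(0.03, [316.9, 208.6]), (0.027, [316.9, 215.4]), (0.033, [316.9, 201.7]), (-0.03, [317.4, 328.3]), (-0.033, [317.4, 333.5])]
0.0085 [(0.03, [317.6, 188.8]), (0.027, [317.6, 194.3]), (0.033, [317.6, 183.3]), (-0.03, [317.9, 288.3]), (-0.033, [317.9, 292.7])]
```

```bash
python3 -m handwheel '[[5,50,15,0,0,0,0.4],[5,50,5,0.65,-3.83,-1.14,0.4],[5,52,0,0.65,-3.83,-1.14,0.4],[5,52,0,0.65,-3.83,-1.14,0.4],[5,52,0,0.65,-3.83,-1.14,0.4],[5,52,-10,0.65,-3.83,-1.14,0.4],[4,52,-25,0.65,-3.83,-1.14,0.4],[0,9,-30,0,0,0,0.4],[0,0,-20,0,0,0,0.4],[0,0,0,0,0,0,0.4]]'
python3 -c "
from wl import *
goto(-.066,.015)"
```

```text
t: 26.85
tcp_pos: [0.5929, 0.0852, 0.1403]
tool_rot: [0.658, 0.726, 0.149, 0.132]
force: [-0.1, -0.5, -2.9]
finger_gap: 0.69
gripper_force: 55.8
t 26.85 shift mm [ 12.5   7.6 -27.6] rot deg [-0.17 -0.51 -0.18] n [-0.397 -0.038  0.917]
in well frame mm [-1.1 -6.3 53.1] force [-0.1 -0.5 -2.9]
```

```bash
python3 -m handwheel '[[4,5.9,-9,-0.17,-0.51,-0.18,0.4],[5,0,-9.4,0,0,0,0.4],[4,0,-9,0,0,0,0.4],[0,0,0,0,0,0,0.4],[0,0,0,0,0,0,0.4],[0,0,0,0,0,0,0.4],[0,0,0,0,0,0,0.4],[0,0,0,0,0,0,0.4],[0,0,0,0,0,0,0.4],[0,0,0,0,0,0,0.4]]'
python3 -c "
from wl import *
goto(-.066,.0)"
```

```text
t: 28.1
tcp_pos: [0.6077, 0.0905, 0.1144]
tool_rot: [0.658, 0.724, 0.152, 0.139]
force: [-0.4, -1.3, -2.1]
finger_gap: 0.688
gripper_force: 55.9
t 28.1 shift mm [  3.6   2.8 -15.5] rot deg [0.04 0.28 0.04] n [-0.397 -0.038  0.917]
in well frame mm [ 2.6 -2.5 23.3] force [-0.4 -1.3 -2.1]
```

```bash
python3 -m handwheel '[[-1.8,0.7,-0.7,0,0.2,0,0.4],[0,0,0,0,0,0,0.4],[1,0.1,-2.3,0,0,0,0.4],[1,0.1,-2.3,0,0,0,0.4],[1,0.1,-2.3,0,0,0,0.4],[1,0.1,-2.3,0,0,0,0.4],[1,0.1,-2.3,0,0,0,0.4],[0,0,0,0,0,0,0.4],[0,0,0,0,0,0,0.4],[0,0,0,0,0,0,0.4]]'
python3 -c "
from wl import *
goto(-.066,.0)"
```

```text
t: 29.35
tcp_pos: [0.61, 0.0916, 0.1052]
tool_rot: [0.658, 0.724, 0.152, 0.139]
force: [-14.1, -3.8, 23.0]
finger_gap: 0.692
gripper_force: 59.4
t 29.35 shift mm [ 1.4  1.7 -6.3] rot deg [0.05 0.24 0.04] n [-0.397 -0.038  0.917]
in well frame mm [ 1.1 -1.6 13.9] force [-14.1  -3.8  23. ]
```

```bash
python3 - <<'E'
from wl import *
# w5 is a past picture: use its own tool pose; camera-in-tool from present
s=manip.sense();K,k1,Rc,tc=cal("wrist");M=R.from_quat(s['tool_rot']).as_matrix();p=np.array(s['tcp_pos'])
RT=Rc@M; tT=Rc@p+tc   # tool->camera
def camat(pos,q): M=R.from_quat(q).as_matrix();Rr=RT@M.T;return K,k1,Rr,tT-Rr@np.array(pos)
c=camat([.54518578,.03475913,.25506104],[.67091632,.74027756,.03271361,.02811129])
a=cv2.imread('pics/w5.png');h=cv2.GaussianBlur(cv2.cvtColor(a,cv2.COLOR_BGR2HSV),(3,3),0)
m=(h[...,1]<90).astype(np.uint8);k=np.zeros_like(m);k[85:180,330:425]=1;m*=k;m=cv2.morphologyEx(m,cv2.MORPH_OPEN,np.ones((3,3)))
cn=max(cv2.findContours(m,0,2)[0],key=cv2.contourArea);print(cv2.boundingRect(cn),cv2.contourArea(cn))
F,H=frame((.5372,.1525,.06))
def face(uv,z):
    o,d=ray(c,uv);o=F.T@(o-H);d=F.T@d;return (o+d*(z-o[2])/d[2])[:2]*1e3
for z in(.001,.010):
    P=np.array([face(q[0],z) for q in cn],np.float32);r=cv2.minAreaRect(P);print(z,'centre',np.round(r[0],1),'size',np.round(r[1],1),'ang',r[2])
    print(' x',P[:,0].min(),P[:,0].max(),'y',P[:,1].min(),P[:,1].max())
E
```

```text
(347, 100, 63, 63) 3579.5
0.001 centre [ 77.5 -66.3] size [62.2 62.4] ang 0.3503273129463196
 x 46.502296 108.624626 y -97.59952 -35.02119
0.01 centre [ 78.8 -65.9] size [60.4 60.6] ang 0.3503124713897705
 x 48.651825 108.99386 y -96.24097 -35.456005
```

```bash
python3 -m handwheel '[[-1,-0.1,2.3,0,0,0,0.4],[-1,-0.1,2.3,0,0,0,0.4],[-1,-0.1,2.3,0,0,0,0.4],[-1.7,-0.7,-0.7,0,0.25,0,0.4],[0,0,0,0,0,0,0.4],[1,0.1,-2.3,0,0,0,0.4],[1,0.1,-2.3,0,0,0,0.4],[1,0.1,-2.3,0,0,0,0.4],[0,0,0,0,0,0,0.4],[0,0,0,0,0,0,0.4]]'
python3 -c "
from wl import *
goto(-.066,.0)"
```

```text
t: 30.6
tcp_pos: [0.6092, 0.0911, 0.1015]
tool_rot: [0.659, 0.725, 0.149, 0.136]
force: [-0.2, -0.2, -1.9]
finger_gap: 0.691
gripper_force: 55.9
t 30.6 shift mm [ 2.2  2.3 -2.6] rot deg [ 0.04 -0.18  0.04] n [-0.397 -0.038  0.917]
in well frame mm [-1.2 -2.1 10.8] force [-0.2 -0.2 -1.9]
```

```bash
python3 -m handwheel '[[0.6,0.1,-1.4,0,0,0,0.4],[0.6,0.1,-1.4,0,0,0,0.4],[0.4,0.1,-0.9,0,0,0,0.4],[0.4,0,-0.9,0,0,0,0.4],[0,0,0,0,0,0,0.4],[0,0,0,0,0,0,0.4],[0,0,0,0,0,0,0.4],[0,0,0,0,0,0,0.4],[0,0,0,0,0,0,0.4],[0,0,0,0,0,0,0.4]]'
python3 -c "
from wl import *
goto(-.066,.0)"
```

```text
t: 31.85
tcp_pos: [0.6103, 0.0912, 0.0993]
tool_rot: [0.659, 0.725, 0.15, 0.136]
force: [-9.3, -2.1, 19.3]
finger_gap: 0.691
gripper_force: 58.7
t 31.85 shift mm [ 1.1  2.1 -0.4] rot deg [ 0.04 -0.1   0.02] n [-0.397 -0.038  0.917]
in well frame mm [-1.  -2.   8.4] force [-9.3 -2.1 19.3]
```

```bash
python3 -m handwheel '[[0,0,0,0,0,0,0.8],[0,0,0,0,0,0,1],[-4,-0.4,9.2,0,0,0,1],[-8,-0.8,18.4,0,0,0,1],[-12,-1,28,0,0,0,1],[-20,-2,46,0,0,0,1],[-10,-10,45,-0.4,4.6,0,1],[-40,-40,10,-0.4,4.6,0,1],[-40,-40,0,-0.4,4.6,0,1],[0,0,0,0,0,0,1]]'
python3 - <<'E'
from wl import *
s=manip.sense();print(s['t'],s['tcp_pos'],s['force'])
T=manip.snapshot("top");S=manip.snapshot("side");W=manip.snapshot("wrist");save('t8',T);save('s8',S);save('w8',W)
F,H=frame((.5372,.1525,.06))
for n,im in(("top",T),("side",S),("wrist",W)):
    c=cal(n);h=cv2.GaussianBlur(cv2.cvtColor(im,cv2.COLOR_RGB2HSV),(3,3),0)
    for y in(.066,-.066):
        P=H+F@np.array([.078,y,.035]);uv=proj(c,P)[0];u,v=uv.astype(int);w=60 if n=="wrist" else 14
        if not(w<u<640-w and 5<v<395):print(n,y,'out',uv);continue
        q0=max(v-w,0);m=((h[q0:v+w,u-w:u+w,1]<75)&(h[q0:v+w,u-w:u+w,2]>120)).astype(np.uint8)
        m=cv2.morphologyEx(m,cv2.MORPH_OPEN,np.ones((3,3)));cs=cv2.findContours(m,0,2)[0]
        if cs:k=max(cs,key=cv2.contourArea);print(n,y,'pred lid',uv.round(1),'seen',np.array(cv2.minAreaRect(k)[0])+[u-w,q0],cv2.minAreaRect(k)[1:],cv2.contourArea(k))
E
```

```text
t: 33.1
tcp_pos: [0.4761, -0.0046, 0.2542]
tool_rot: [0.672, 0.736, 0.061, 0.055]
force: [-0.2, 1.3, 0.2]
finger_gap: 1.001
gripper_force: 0.0
33.1 [ 0.47607171 -0.0046432   0.2542464 ] [-0.19523263  1.26460227  0.1764647 ]
top 0.066 pred lid [262.9 182.6] seen [263.  182.5] ((17.0, 18.0), 90.0) 246.0
top -0.066 pred lid [303.8 178.2] seen [303.09756088 178.37804985] ((16.454299926757812, 16.233436584472656), 83.6598129272461) 237.0
side 0.066 pred lid [277.1 237. ] seen [278.  236.5] ((15.0, 16.0), 90.0) 198.5
side -0.066 pred lid [293.1 209.6] seen [293.80882454 209.48529434] ((15.60637092590332, 12.34789752960205), 30.963754653930664) 168.5
wrist 0.066 out [443.83453494 -58.48896029]
wrist -0.066 pred lid [432.2  99.5] seen [434.95772552  97.94473267] ((63.28939437866211, 61.26813507080078), 1.2453643083572388) 3580.5
```

```bash
python3 -c "
from station import manip
print(manip.sign_off())"
```

```text
the job is handed in; nothing more can be done
None
```

The job is handed in at about 33 s: the board is pinned at its serving tilt with both tins seated in their wells (contact force and lid positions in the last pictures agree); the hand-in gave no verdict, so I can't confirm it was judged a pass.

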